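Turn a dished cover over on the turn-over ramp

ROBOT

A 6-joint arm with a two-finger parallel gripper is mounted at the origin on a cart in front of the work surface, level with it; the furniture and walls round the work are solid. World frame = base frame: x ahead of the robot, y to its left, z up, the work surface at z = 0. Lengths are in m, angles in rad, forces in N, time in s.
With the tool pointing down it reaches from about 0.25 to 0.775 m from the base axis. Payload 4 kg.
Tool frame: the origin (TCP) lies at the very end of the fingers, on their centre line; the grasp point (between the pads) lies 19 mm behind it (tcp_to_grasp is the distance from the TCP to the grasp point, in m); z points along the fingers, y is the line along which they close (so a half turn about z gives the same grasp; the last joint's range is limited). The gripper opens to 94 mm and grips with 3 to 60 N. Pads are 16 mm wide; open, the fingers measure 119 mm over their backs; the gripper's body (75 mm by 177 mm) begins 78 mm behind the grasp point.
Start: joints at [-1.243, 0.087, 1.371, -0, 1.684, -0.103], TCP at [0.23, -0.5, 0.206] pointing down, gripper open.
Joint ranges: [-3.1, 3.1], [-0.76, 2.03], [0.27, 2.55], [-1.08, 4.22], [0.17, 2.65], [-2.57, 2.57]. Speed limits (rad/s): [2.79, 2.79, 3.14, 3.14, 3.14, 3.14].

INTERFACE

Orientations are given as [roll, pitch, yaw] about the fixed x, y, z axes, in that order (R = Rz(yaw) Ry(pitch) Rx(roll)).
In Python, from bench import * gives the robot as it stands.
- The arm moves only by the shell command python3 -m creep 'ROWS'. ROWS is 1 to 20 rows, parted by a bar, with the numbers parted by spaces; each row has 5 numbers: the finger opening in m, then dx, dy, dz in fractions of the full range, 1 being 0.25 m, then a turn about the tool's z in fractions of the full range, 1 being pi/2 rad; each row shifts and turns the commanded pose from where the row before left it, along the tool's axes as they then stand; what a row does not reach is not made up. A row lasts 1/12 s, in which the tool goes at most 0.0417 m and 0.125 rad, less where a joint would pass 70% of its speed; a pose out of reach is approached as far as the arm can. The fingers move at their own pace and stop on an object; the grip force is fixed at half the most. Time passes only in rows, so rows that do not move let the fingers close. It prints the time, the measured TCP pose, the force, the opening and the grip force at its end. Input that does not fit is refused with a message, and nothing moves.
- get_obs(): the state, without advancing time (a new reading comes with each control period).
- snapshot(name): name is "scene" or "side" or "wrist"; returns a dict with "color" (400x640x3 uint8, blue, green, red), "fx", "fy", "cx", "cy" (pixels), "k1" (the pictures are not rectified: a ray, as slopes to the right and down, at radius r is drawn at 1 + k1 r^2 times it, then the intrinsics apply), "extrinsics" (4x4, takes a point from world to camera coordinates). Camera axes: x right, y down, z forward; pixel columns grow to the right and rows downward; lengths in m; the calibration is good to about 2 mm. A picture is of the moment at which its call begins. There is no depth.
- close_job(): hands the job in; it is judged then, once.
The state is a dict: "time": time; "joint_positions": joint angles; "qvel": joint speeds; "joint_torque": joint torques, N m; "tool_pos": TCP position; "ee_rot": TCP orientation; "wrist_force": force on the tool from outside, world axes, zero at the start; "wrist_torque": the same for the moment, N m; "width": finger opening in m; "finger_force": force on a finger pad.
Only numpy, scipy, OpenCV 4.12 (cv2) and the standard library are available. Lean on these libraries where they do the work, as an engineer would, in place of code of your own. Each camera call takes 0.05 s, during which the arm holds its last target. There are 200 camera calls.

TASK

Turn the blue cover over with the green-sided turn-over ramp, so that its yellow inside can be worked on: set it, open side down, on the ramp's top deck and let go, then push it over the edge so that it goes down the ramp, end first into the groove, and turns over on to the black landing pad; if it stays leaning on the ramp, tip it on forward. It must end lying flat on the pad, open side up. Leave the other things on the bench where they are.

Things in the scene. Friction and masses are not known exactly. Their poses are not given: they have to be found in the camera images.
- cover: Loose blue dished cover, about 70 g, 88 x 58 x 14 mm (x, y, z): flat outer face, rim all round, walls 3 mm, open on the other side; inside yellow with grey ribs and brass bosses. Starts open side down. Origin: centre of the open side, in the plane of the rim's edges; z points to the outer face: up at the start, to be down at the end. The two ends are alike. Grip across the 58 mm width from above.
- ramp: Aluminium turn-over ramp with green sides, fixed. Origin: on the bench under the middle of the deck's front edge; +x is the way the part goes, z up. The ramp falls 65 degrees below level from (x 0, z 66 mm) to (x 29, z 4), 87 wide. Green guide cheeks stand 15 mm proud of its lower two thirds, 75 mm apart, all below deck level.
- deck (a point): Centre of the flat top deck's surface, 66 mm above the bench; axes as the ramp's. The deck reaches 50 mm either way along x (its front edge is the top of the ramp), 43 mm either way along y, no walls. A cover lying lengthwise along x, pushed along +x, tips over the front edge when its middle passes it, and slides down the ramp.
- groove (a point): Middle of the groove floor at the ramp's foot, 4 mm above the bench; groove 16 mm wide, x 29 to 45 of the ramp. A cover pushed off the deck lands here on its end; it then either falls forward on the pad or stays leaning back on the ramp, upper end 18 mm above deck level at about x -8 mm of the ramp: push that end from the deck side 40 to 60 mm along +x to tip it over.
- pad (a point): Centre of the top of the black rubber landing pad, 10 mm above the bench, 120 mm long (x 45 to 165 of the ramp), 90 mm wide. A turned cover lies with its middle about 25 mm short of this point.
- jig_block: Bystander: grey drilled jig block, 66 x 52 x 18 mm, loose; origin centre of its underside.
- tape_roll: Bystander: roll of tan tape lying flat, 104 mm across, 25 mm high, loose; origin centre of its underside.
- chassis: Bystander: black trimmer chassis with a green board, 180 x 47 x 24 mm, loose; origin centre of its underside, x along its length.
- driver_red: Bystander: screwdriver with red handle, 158 mm long, 14 mm thick, loose, near the bench's front edge; origin centre of its underside, x along its length.
Not all that is in view belongs to the job. Several things have the shape of the cover; the one meant has the colours described above.

How it is judged:
By the outcome, as a careful person would: the job done as asked, in the order asked, and still so for the second after the job is handed in, with the robot touching nothing.
It also fails if it takes over 48 s, if anything falls off the work surface, if the arm or the gripper's body presses on something with over 40 N, if the wrist force passes 120 N, or if a joint passes its speed limit or range.

## Working session

There is one attempt and no reset: what is moved stays moved. The work goes in short steps, Python scripts to look and compute and a shell command to move; the robot and the scene stay as the last step left them, time stands still between calls to the robot, and variables do not carry over. Pictures are saved under pics/ and viewed, at most 10 in all, crops included, and the job is handed in when it is done.

```bash
mkdir -p pics; cat > h.py <<'E'
from bench import *
import numpy as np, cv2
def snap(n,f=None):
    s=snapshot(n)
    if f: cv2.imwrite('pics/'+f+'.png',s['color'])
    np.save('last_'+n+'.npy',s,allow_pickle=True); return s
def load(n): return np.load('last_'+n+'.npy',allow_pickle=True).item()
def K(s): return np.array([[s['fx'],0,s['cx']],[0,s['fy'],s['cy']],[0,0,1.]]), np.array([s['k1'],0,0,0,0.])
def px2w(s,uv,z):
    k,d=K(s); p=cv2.undistortPoints(np.array(uv,float).reshape(-1,1,2),k,d).reshape(-1,2)
    E=np.array(s['extrinsics']);R=E[:3,:3];t=E[:3,3]; c=-R.T@t
    r=np.c_[p,np.ones(len(p))]@R
    return c+r*((z-c[2])/r[:,2])[:,None]
def w2px(s,P):
    k,d=K(s);E=np.array(s['extrinsics'])
    return cv2.projectPoints(np.array(P,float).reshape(-1,1,3),cv2.Rodrigues(E[:3,:3])[0],E[:3,3],k,d)[0].reshape(-1,2)
E
python3 - <<'E'
from h import *
a=snap('scene','scene0');b=snap('side','side0')
for s in(a,b):
    E=np.array(s['extrinsics']);print(-E[:3,:3].T@E[:3,3],E[2,:3],s['fx'],s['k1'])
o=get_obs();print(o['time'],o['tool_pos'],o['ee_rot'],o['width'])
E
```

```text
[-0.1747089   0.5542851   0.88374468] [ 0.60841058 -0.4379469  -0.6618452 ] 448.01272567849645 -0.01596387940681292
[0.24457157 0.83178592 0.70172215] [ 0.29888695 -0.74302045 -0.59882152] 387.5505888000698 -0.020896915968142492
0.1 [ 0.22950808 -0.49929173  0.20444282] [-3.13966463e+00 -1.93300201e-04  4.30770926e-01] 0.09364691213764434
```

View pics/scene0.png

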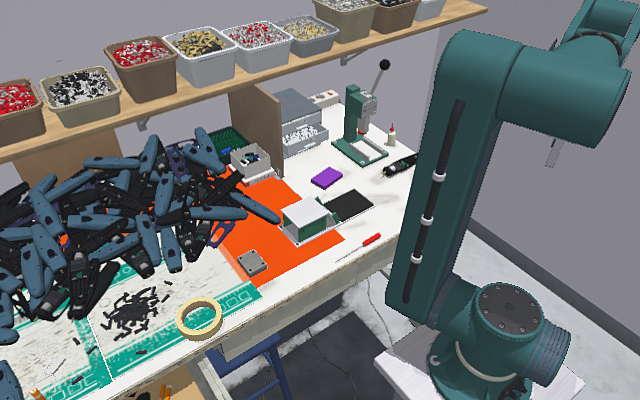

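View pics/side0.png

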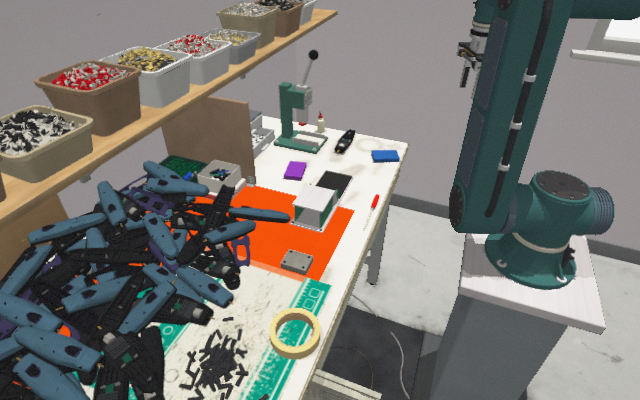

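The scene image shows the ramp at (308,218), its pad at (350,205) and a purple cover at (327,177). In the side image the ramp is at (315,203). Things that could be taken for the cover: blue piece at side (385,156), purple piece at side (296,170), and the blue trimmer shells in the heap (about (265,213)). By the description I choose the one at (385,156), and I'll check it in a close crop.

```bash
python3 - <<'E'
from h import *
a=load('scene')['color'];b=load('side')['color']
r=lambda im,x,y,w,h,f:cv2.resize(im[y:y+h,x:x+w],None,fx=f,fy=f,interpolation=cv2.INTER_CUBIC)
A=r(b,280,140,130,100,6)[:300*2,:780]
cv2.imwrite('pics/c1.png',A)
cv2.imwrite('pics/c2.png',r(a,270,160,130,95,6))
E
```

```text
(no output)
```

View pics/c1.png

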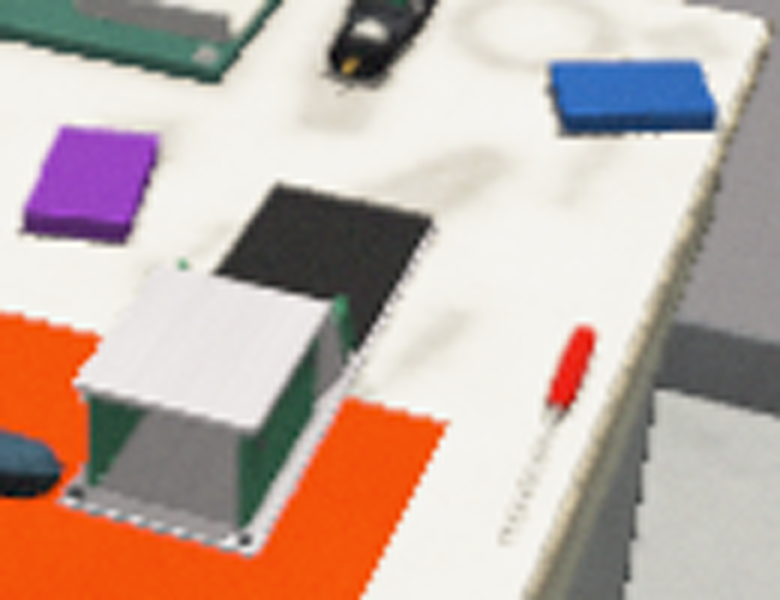

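View pics/c2.png

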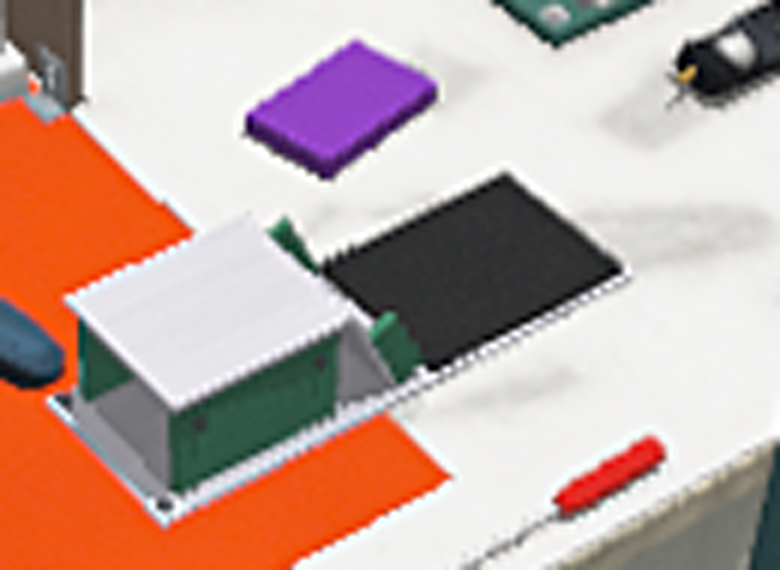

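The crops show the blue cover flat with top corners at c1 (550,62), (697,62), (715,107), (562,108), and the purple piece is the decoy. The deck corners and the far edge of the pad are clear in both crops.

```bash
python3 - <<'E'
from h import *
np.set_printoptions(precision=4,suppress=True)
a=load('scene');b=load('side')
f=lambda s,p,x,y,z:px2w(s,(np.array(p)+.5)/6-.5+[x,y],z)
def show(n,P):
    print(n,P[:,:2].round(4).tolist(),'c',P.mean(0)[:2],'L',np.linalg.norm(P-np.roll(P,-1,0),axis=1),'ang',[np.arctan2(*(np.roll(P,-1,0)-P)[i,1::-1]).round(3) for i in range(len(P))])
show('cover',f(b,[(550,62),(697,62),(715,107),(562,108)],280,140,.014))
show('deckB',f(b,[(78,384),(252,430),(336,303),(155,266)],280,140,.066))
show('deckA',f(a,[(65,298),(177,408),(358,318),(245,218)],270,160,.066))
show('padB',f(b,[(278,184),(434,218)],280,140,.010))
show('padA',f(a,[(505,173),(628,268)],270,160,.010))
E
```

```text
cover [[0.4935, -0.3294], [0.4144, -0.3624], [0.3942, -0.3169], [0.4738, -0.2826]] c [ 0.4439 -0.3228] L [0.0857 0.0497 0.0867 0.0508] ang [np.float64(-2.747), np.float64(1.989), np.float64(0.406), np.float64(-1.173)]
deckB [[0.5933, 0.1081], [0.5111, 0.1085], [0.5084, 0.0081], [0.5969, 0.0129]] c [0.5524 0.0594] L [0.0822 0.1005 0.0887 0.0953] ang [np.float64(3.136), np.float64(-1.598), np.float64(0.054), np.float64(1.609)]
deckA [[0.5959, 0.1056], [0.5091, 0.104], [0.5089, 0.0065], [0.5935, 0.008]] c [0.5519 0.056 ] L [0.0868 0.0975 0.0846 0.0976] ang [np.float64(-3.124), np.float64(-1.572), np.float64(0.018), np.float64(1.547)]
padB [[0.5964, -0.1546], [0.5089, -0.1556]] c [ 0.5527 -0.1551] L [0.0875 0.0875] ang [np.float64(-3.129), np.float64(0.012)]
padA [[0.598, -0.1566], [0.5077, -0.1593]] c [ 0.5529 -0.158 ] L [0.0903 0.0903] ang [np.float64(-3.111), np.float64(0.03)]
```

The rows are not in the units I measure in: shifts go in shares of 0.25 m and turns go in shares of pi/2 rad. I convert before sending: 0.0224 m / 0.25 = 0.0896, -0.0059 m / 0.25 = -0.0236.

```bash
python3 -m creep '0.092 0.0896 -0.0236 0.02 0 | 0.092 0.0896 -0.0236 0.02 0 | 0.092 0.0896 -0.0236 0.02 0 | 0.092 0.0896 -0.0236 0.02 0 | 0.092 0.0896 -0.0236 0.02 0 | 0.092 0.0896 -0.0236 0.02 0 | 0.092 0.0896 -0.0236 0.02 0 | 0.092 0.0896 -0.0236 0.02 0 | 0.092 0.0896 -0.0236 0.02 0 | 0.092 0.0896 -0.0236 0.02 0 | 0.092 0.0896 -0.0236 0.02 0 | 0.092 0.0896 -0.0236 0.02 0 | 0.092 0 0 0 0 | 0.092 0 0 0 0 | 0.092 0 0 0 0'
python3 - <<'E'
from h import *
s=snap('wrist','w1');E=np.array(s['extrinsics']);print(-E[:3,:3].T@E[:3,3],E[2,:3]);o=get_obs();print(o['time'],o['tool_pos'],o['ee_rot'])
E
```

```text
time: 1.35
tool_pos: [0.4438, -0.3235, 0.1453]
ee_rot: [-3.141, 0.001, 0.431]
wrist_force: [-0.2, -0.3, -0.2]
width: 0.0924
finger_force: 0.0
[ 0.50533651 -0.29590388  0.32586928] [-0.21080551 -0.09625057 -0.97277791]
1.4 [ 0.44370654 -0.32390332  0.14557514] [3.14122556e+00 6.40392777e-04 4.29921857e-01]
```

View pics/w1.png

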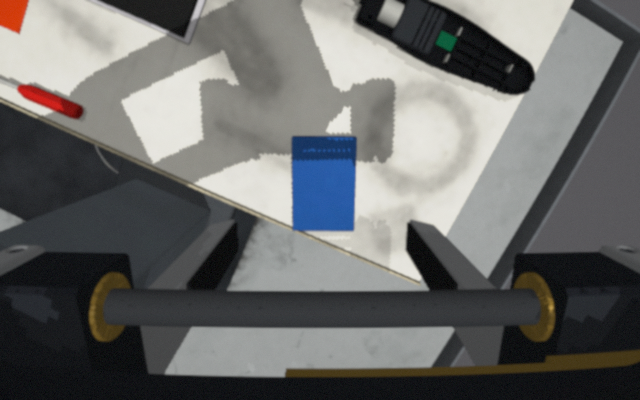

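The wrist view shows the blue cover with corners at (292,136), (356,137), (354,231) and (293,230), close to the bench edge.

```bash
python3 - <<'E'
from h import *
np.set_printoptions(precision=4,suppress=True)
s=load('wrist');P=px2w(s,[(291.5,136),(356.5,136.5),(354.5,231),(292.5,230.5)],.014)
print(P,P.mean(0),np.linalg.norm(P-np.roll(P,-1,0),axis=1))
d=(P[0]+P[1]-P[2]-P[3]);print('yaw',np.arctan2(d[1],d[0]))
o=get_obs();y=o['ee_rot'][2];D=P.mean(0)-o['tool_pos'];print(D[0]*np.cos(y)+D[1]*np.sin(y),D[0]*np.sin(y)-D[1]*np.cos(y))
E
```

```text
[[ 0.474  -0.2808  0.014 ]
 [ 0.4976 -0.3334  0.014 ]
 [ 0.4173 -0.3704  0.014 ]
 [ 0.3933 -0.3169  0.014 ]] [ 0.4456 -0.3254  0.014 ] [0.0577 0.0884 0.0586 0.0884]
yaw 0.42627630869540256
0.0010730821139057541 0.0020945769895252177
```

The size (58 x 88 mm) and yaw both agree with the description, so I descend and grip.

Scaled: 0.02 m / 0.25 = 0.08, 0.002 m / 0.25 = 0.008.

```bash
python3 -m creep '0.092 0.004 0.008 0.08 0 | 0.092 0 0 0.08 0 | 0.092 0 0 0.08 0 | 0.092 0 0 0.08 0 | 0.092 0 0 0.08 0 | 0.092 0 0 0.08 0 | 0.092 0 0 0.04 0 | 0.092 0 0 0.04 0 | 0.092 0 0 0.008 0 | 0.092 0 0 0 0 | 0.092 0 0 0 0 | 0.05 0 0 0 0 | 0.05 0 0 0 0 | 0.05 0 0 0 0 | 0.05 0 0 0 0 | 0.05 0 0 0 0 | 0.05 0 0 0 0 | 0.05 0 0 0 0'
```

```text
time: 2.9
tool_pos: [0.4462, -0.3246, 0.0037]
ee_rot: [3.141, -0.0, 0.431]
wrist_force: [1.8, 0.8, 0.6]
width: 0.0572
finger_force: 30.0
```

Scaled: -0.022 m / 0.25 = -0.088, -0.02 m / 0.25 = -0.08, -0.114 rad / 1.5708 = -0.0726.

```bash
python3 -m creep '0.05 0 0 -0.08 0 | 0.05 0 0 -0.088 0 | 0.05 0 0 -0.088 0 | 0.05 0 0 -0.088 0 | 0.05 0 0 -0.088 0 | 0.05 0 0 -0.088 0 | 0.05 0 0 0 -0.0726 | 0.05 0 0 0 -0.0726 | 0.05 0 0 0 -0.0726 | 0.05 0 0 0 -0.0726 | 0.05 0 0 0 -0.0726 | 0.05 0 0 0 -0.0726 | 0.05 0 0 0 -0.0726 | 0.05 0 0 0 -0.0726 | 0.05 0 0 0 -0.0726 | 0.05 0 0 0 -0.0726 | 0.05 0 0 0 0 | 0.05 0 0 0 0'
```

```text
time: 4.4
tool_pos: [0.4459, -0.3245, 0.1331]
ee_rot: [-3.141, -0.0, 1.568]
wrist_force: [0.7, 0.1, -1.0]
width: 0.0573
finger_force: 30.0
```

Scaled: 0.0273 m / 0.25 = 0.1092, 0.0075 m / 0.25 = 0.03.

```bash
python3 -m creep '0.05 0.1092 0.03 0 0 | 0.05 0.1092 0.03 0 0 | 0.05 0.1092 0.03 0 0 | 0.05 0.1092 0.03 0 0 | 0.05 0.1092 0.03 0 0 | 0.05 0.1092 0.03 0 0 | 0.05 0.1092 0.03 0 0 | 0.05 0.1092 0.03 0 0 | 0.05 0.1092 0.03 0 0 | 0.05 0.1092 0.03 0 0 | 0.05 0.1092 0.03 0 0 | 0.05 0.1092 0.03 0 0 | 0.05 0.1092 0.03 0 0 | 0.05 0.1092 0.03 0 0 | 0.05 0 0 0 0 | 0.05 0 0 0 0 | 0.05 0 0 0 0'
python3 - <<'E'
from h import *
s=snap('wrist');cv2.imwrite('pics/w2.png',s['color'])
o=get_obs();print(o['tool_pos'],o['ee_rot'])
E
```

```text
time: 5.82
tool_pos: [0.5509, 0.0572, 0.1332]
ee_rot: [-3.141, 0.001, 1.57]
wrist_force: [-0.3, -0.0, -1.1]
width: 0.058
finger_force: 30.0
[0.55085805 0.05675142 0.13331996] [-3.14117393e+00  6.88174483e-04  1.56902647e+00]
```

View pics/w2.png

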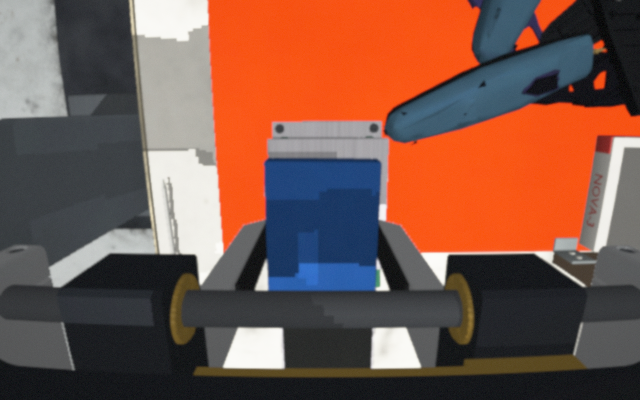

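The cover is held over the deck. The deck's rear edge runs from (268,138) to (387,138), so I check it against the earlier estimate.

```bash
python3 - <<'E'
from h import *
s=load('wrist');print(px2w(s,[(267.5,138),(387.5,138)],.066).round(4),px2w(s,[(266,160),(379,160)],.144).round(4))
E
```

```text
[[0.5135 0.1048 0.066 ]
 [0.5983 0.1046 0.066 ]] [[0.5245 0.1    0.144 ]
 [0.58   0.0999 0.144 ]]
```

Scaled: 0.015 m / 0.25 = 0.06, 0.003 m / 0.25 = 0.012.

```bash
python3 -m creep '0.05 0 0.012 0.06 0 | 0.05 0 0 0.06 0 | 0.05 0 0 0.048 0 | 0.05 0 0 0.04 0 | 0.05 0 0 0.02 0 | 0.05 0 0 0.012 0 | 0.05 0 0 0.008 0 | 0.05 0 0 0 0 | 0.05 0 0 0 0 | 0.05 0 0 0 0'
```

```text
time: 6.7
tool_pos: [0.5546, 0.0577, 0.0723]
ee_rot: [3.14, 0.0, 1.571]
wrist_force: [-0.9, -0.2, -0.9]
width: 0.0575
finger_force: 30.0
```

Scaled: -0.02 m / 0.25 = -0.08, 0.0015 m / 0.25 = 0.006.

```bash
python3 -m creep '0.05 0 0 0.006 0 | 0.05 0 0 0 0 | 0.05 0 0 0 0 | 0.075 0 0 0 0 | 0.075 0 0 0 0 | 0.075 0 0 0 0 | 0.075 0 0 0 0 | 0.075 0 0 0 0 | 0.075 0 0 -0.08 0 | 0.075 0 0 -0.08 0 | 0.075 0 0 -0.08 0 | 0.03 0.08 0 0 0 | 0.03 0.08 0 0 0 | 0.03 0.08 0 0 0 | 0.03 0.08 0 0 0 | 0.03 0 0 0 0 | 0.03 0 0 0 0 | 0.03 0 0 0 0'
python3 - <<'E'
from h import *
s=snap('wrist');a=snap('scene');b=snap('side')
r=lambda im,x,y,w,h,f:cv2.resize(im[y:y+h,x:x+w],None,fx=f,fy=f,interpolation=cv2.INTER_CUBIC)
cv2.imwrite('pics/m3.png',np.vstack([np.hstack([r(a['color'],270,160,130,95,3),r(b['color'],270,140,130,95,3)]),cv2.resize(s['color'],(480,300))[:, :].copy() if 0 else cv2.copyMakeBorder(cv2.resize(s['color'],(480,300)),0,0,0,300,0)]))
E
```

```text
time: 8.2
tool_pos: [0.5541, 0.1371, 0.1299]
ee_rot: [-3.142, 0.001, 1.571]
wrist_force: [0.1, -0.9, 0.1]
width: 0.0321
finger_force: 0.0
```

View pics/m3.png

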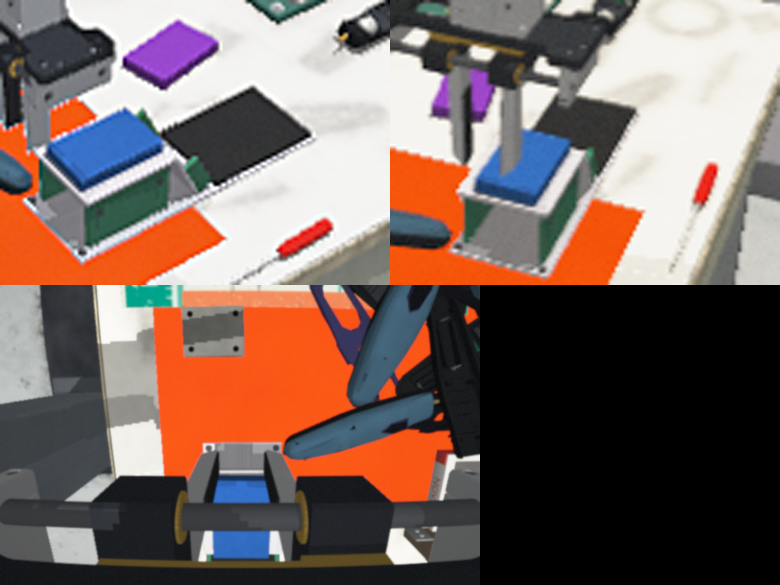

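The cover lies square and centred on the deck, released. I go down behind it and push.

Scaled: 0.0145 m / 0.25 = 0.058, -0.01 m / 0.25 = -0.04.

```bash
python3 -m creep '0.03 0 0 0.058 0 | 0.03 0 0 0.058 0 | 0.03 0 0 0.058 0 | 0.03 0 0 0.058 0 | 0.03 0 0 0 0 | 0.03 0 0 0 0 | 0.03 -0.04 0 0 0 | 0.03 -0.04 0 0 0 | 0.03 -0.04 0 0 0 | 0.03 -0.04 0 0 0 | 0.03 -0.04 0 0 0 | 0.03 -0.04 0 0 0 | 0.03 -0.04 0 0 0 | 0.03 -0.04 0 0 0 | 0.03 -0.032 0 0 0 | 0.03 0 0 0 0 | 0.03 0 0 0 0 | 0.03 0 0 0 0'
python3 - <<'E'
from h import *
a=snap('scene');b=snap('side')
r=lambda im,x,y,w,h,f:cv2.resize(im[y:y+h,x:x+w],None,fx=f,fy=f,interpolation=cv2.INTER_CUBIC)
cv2.imwrite('pics/m4.png',np.hstack([r(a['color'],270,150,130,105,3),r(b['color'],270,130,130,105,3)]))
E
```

```text
time: 9.85
tool_pos: [0.5539, 0.0495, 0.0717]
ee_rot: [-3.141, 0.0, 1.571]
wrist_force: [-0.2, -0.2, 0.2]
width: 0.03
finger_force: 0.0
```

View pics/m4.png

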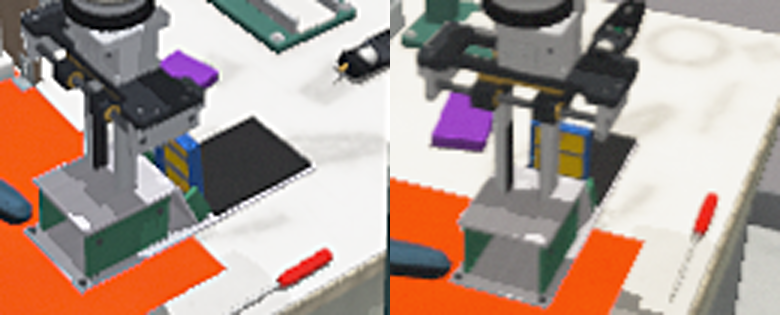

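The cover stands on end in the groove, yellow side towards the ramp (scene crop about (185,165)). I let time pass and look again.

```bash
python3 -m creep '0.03 0 0 0 0 | 0.03 0 0 0 0 | 0.03 0 0 0 0 | 0.03 0 0 0 0 | 0.03 0 0 0 0 | 0.03 0 0 0 0 | 0.03 0 0 0 0 | 0.03 0 0 0 0'
python3 - <<'E'
from h import *
a=snap('scene');b=snap('side')
r=lambda im,x,y,w,h,f:cv2.resize(im[y:y+h,x:x+w],None,fx=f,fy=f,interpolation=cv2.INTER_CUBIC)
cv2.imwrite('pics/m5.png',np.hstack([r(a['color'],270,150,130,105,3),r(b['color'],270,130,130,105,3)]))
E
```

```text
time: 10.62
tool_pos: [0.5541, 0.0496, 0.072]
ee_rot: [3.142, 0.0, 1.571]
wrist_force: [0.2, -0.1, 0.5]
width: 0.0301
finger_force: 0.0
```

View pics/m5.png

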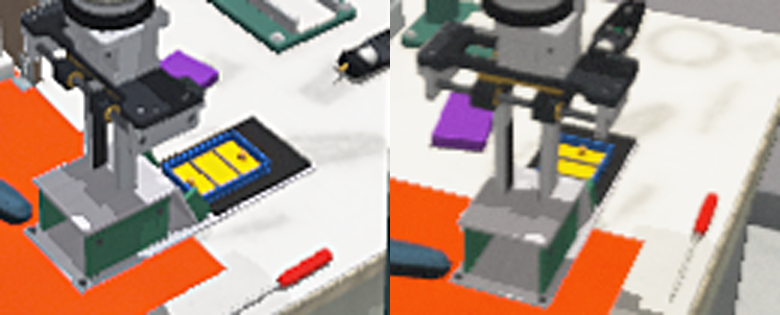

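The cover has fallen forward on to the pad, yellow side up (rim at scene crop (163,165), (235,133), (270,165)). I lift clear and check that it lies flat.

```bash
python3 -m creep '0.03 0 0 -0.08 0 | 0.03 0 0 -0.08 0 | 0.03 0 0 -0.08 0 | 0.03 0.08 0 -0.08 0 | 0.03 0.08 0 -0.08 0 | 0.03 0.08 0 -0.08 0 | 0.03 0.08 0 0 0 | 0.03 0 0 0 0 | 0.03 0 0 0 0 | 0.03 0 0 0 0 | 0.03 0 0 0 0'
python3 - <<'E'
from h import *
a=snap('scene');b=snap('side')
r=lambda im,x,y,w,h,f:cv2.resize(im[y:y+h,x:x+w],None,fx=f,fy=f,interpolation=cv2.INTER_CUBIC)
cv2.imwrite('pics/m6.png',np.hstack([r(a['color'],310,180,80,60,5),r(b['color'],300,160,80,60,5)]))
c=np.array([.554,-.0115-.0])
P=np.array([[.554+sx*.029,-.0126+0-.0+sy*.044-.0,.024] for sx,sy in((-1,-1),(1,-1),(1,1),(-1,1))])
P[:,1]+= -.0125+.0+(-.0465-(-.025)) # middle at y = pad centre(-.0965 )+.025
print(P.round(3)); print(((w2px(a,P)-[310,180])*5).round(),((w2px(b,P)-[300,160])*5).round()+[400,0])
E
```

```text
time: 11.63
tool_pos: [0.5537, 0.1287, 0.191]
ee_rot: [-3.14, 0.001, 1.57]
wrist_force: [0.5, -0.4, 0.1]
width: 0.0299
finger_force: 0.0
[[ 0.525 -0.091  0.024]
 [ 0.583 -0.091  0.024]
 [ 0.583 -0.003  0.024]
 [ 0.525 -0.003  0.024]]
[[213. 133.]
 [150.  79.]
 [ 28. 138.]
 [ 90. 196.]] [[603. 111.]
 [514.  90.]
 [460. 169.]
 [554. 193.]]
```

View pics/m6.png

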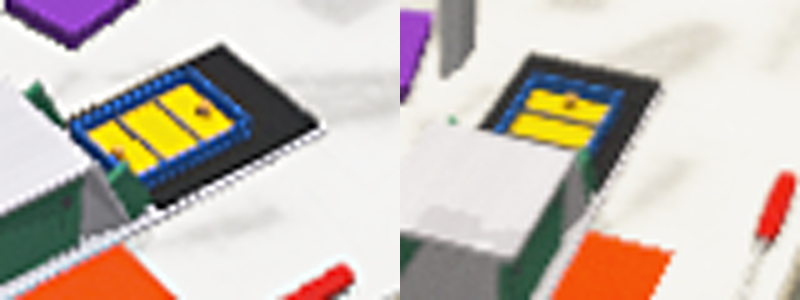

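The view is clear: the cover's far rim corners are at m6 (190,69) and (249,122). My predicted y was a slip, so I recompute with z = 24 mm.

```bash
python3 - <<'E'
from h import *
a=load('scene');b=load('side')
f=lambda s,p,o,z:px2w(s,(np.array(p)+.5)/5-.5+o,z).round(4)
print(f(a,[(190,68),(250,120),(72,122)],[310,180],.024));print(f(b,[(130,74),(224,91)],[300,160],.024))
E
```

```text
[[ 0.5792 -0.1164  0.024 ]
 [ 0.5234 -0.1155  0.024 ]
 [ 0.5815 -0.0312  0.024 ]]
[[ 0.582  -0.1123  0.024 ]
 [ 0.5219 -0.1169  0.024 ]]
```

The rim fits a flat cover: 56 x 85 mm at z = 24 mm, with its middle about 24 mm short of the pad centre, as expected. Nothing else has moved, so I hand it in.

```bash
python3 -c "
from bench import *
print(close_job())"
```

```text
the job is handed in; nothing more can be done
None
```

The blue cover went over the ramp and now lies flat on the black pad, yellow open side up; the job was handed in at about 12 s on the robot's clock, with the arm clear and the bystanders untouched.

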